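Tension the fruit slicer's blade cassette and shut its guard

TASK

The blade cassette in the fruit slicer is slack: wind the slicer's hand wheel clockwise (seen from above) by its crank knob until the blades are firmly tensioned, that is until the knob takes a push of about 16 N along its circle, against about 8 N while it runs slack; beyond 24 N the blades are over-strained. Then let go of the wheel and swing the clear guard down over the blades until it is fully shut. Do not shift the fruit cups, the pan, the jar or the serving spoon.

Things in the scene. Friction and masses are not known exactly. Their poses are not given: they have to be found in the camera images.
- slicer: Steel bench fruit slicer, 150 x 350 mm, fixed to the table. Origin on the table; z up, y along the blades: the grey tension head with the hand wheel (head top 96 mm high) is at y = -150 mm, the guard's hinge at y = +118 mm. Bed side walls are 78 mm high, the end block at y = +122 mm 96 mm high.
- wheel_axis (a point): Centre of the hand wheel on its vertical axis, mid-thickness of the rim, 109 mm above the table. Steel, rim 114 mm across, 14 mm thick, three spokes. Clockwise from above tightens; 2.5 to 6.5 rad of winding are needed. Its own drag is 0.40 N m all the way (8 N at the knob, 50 mm out; a stopped hand may feel 2 to 3 N less, slack or firm). Left alone it holds up to 40 N of hook tension.
- crank_grip (a point): Middle of the upright crank knob on the wheel's rim: black, 20 mm across, 42 mm high (117 to 159 mm above the table, this point at 138 mm), 50 mm from the wheel's axis. The knob spins freely on its own pin, so that fingers holding it need not turn with the wheel.
- hook: Spring-loaded tension hook of dark steel, 12 mm wide, its shank coming out of the head under the cassette's near bar; drawn to the head 10 mm per rad of wheel. Origin at the near (-y) face of its upright tooth, inside the cassette's window. Once the cassette bears on its anchors, the push at the knob rises above its slack value by 1 N per 5 N of tension, about 6 N more per rad.
- cassette: Loose steel blade cassette, 102 x 154 x 14 mm, 0.6 kg, lying on the slicer's ledges 60 mm above the table: two 14 mm cross bars at y = -70 and +70 mm, joined by blades along y. Origin at the centre of its underside. The hook bears on the inner face of the bar at -y; two posts of the slicer hold the bar at +y, after up to 7 mm of play.
- guard (a joint): Angle of the clear guard about its hinge: 0 fully shut (lying level over the cassette), grows as it opens, about 1.7 at the start (upright, leaning away from the wheel). A stiff hinge (0.3 N m): it stays where it is left.
- guard_hinge (a point): Middle of the guard's hinge line, 100 mm above the table; the line runs along the slicer's x.
- guard_edge (a point): Middle of the guard's free edge, 180 mm from the hinge. Clear panel 120 mm wide, 4 mm thick (2 to 6 mm above the hinge line when shut), thin steel frame; by the free edge a lip on the outside, 60 mm wide, 6 mm thick, standing up to 14 mm above the hinge line when shut. Shut, it covers the slicer from y = +118 to -62 mm.
- cup_a: Closed fruit cup, 94 mm across, 61 mm high, bystander. Origin under its centre.
- cup_b: Another such fruit cup, bystander.
- cup_c: A third such fruit cup, bystander.
- pan: Small open steel pan, 160 x 130 x 60 mm, bystander. Origin under its centre.
- jar: Clear jar with a steel cap, 72 mm across, 100 mm high, bystander. Origin under its centre.
- ladle: Steel serving spoon, 240 mm long, lying on the table, bystander.
Not all that is in view belongs to the job. Leave any purple look-alike of the cassette alone.

How it is judged (in metres and radians):
On the way, in this order (a step that is already met when the one before it is completed fails the run):
1. the hook pulls the cassette firm (over 25 N) (contact force between hook and cassette above 25 N), for 0.2 s.
2. the guard is shut (value of joint guard below 0.06 rad), for 0.2 s.
At the end, for the whole second after the job is handed in: The hook goes on pulling the cassette with more than 25 N (wound to at least 13 N at the knob, 5 N above slack), wheel let go, and the guard is shut to within 0.06 rad (contact force between hook and cassette above 25 N and value of joint guard below 0.06 rad); the robot touches nothing.
It fails at once if a bystander is shifted by more than 30 mm (distance of any of cup_a, cup_b, cup_c, pan, jar, ladle from where it was at the start of the episode above 0.03 m).
It fails at once if the blades are over-strained (hook tension over 85 N, 25 N at the knob) (contact force between hook and cassette above 85 N).
It also fails if it takes over 72 s, if anything falls off the work surface, if the arm or the gripper's body presses on something with over 40 N, if the wrist force passes 120 N, or if a joint passes its speed limit or range.

ROBOT

A 6-joint arm with a two-finger parallel gripper is mounted at the origin on the work surface. World frame = base frame: x ahead of the robot, y to its left, z up, the work surface at z = 0. Lengths are in mm, angles in rad, forces in N, time in s.
With the tool pointing down it reaches from about 300 to 825 mm from the base axis. Payload 5.4 kg.
Tool frame: the origin (TCP) lies at the very end of the fingers, on their centre line; the grasp point (between the pads) lies 19 mm behind it (ctrl.grasp_offset is the distance from the TCP to the grasp point, in mm); z points along the fingers, x is the direction in which the jaws open and shut, and the axes are right-handed (so a half turn about z gives the same grasp; the last joint's range is limited). The gripper opens to 92 mm and grips with 3 to 60 N. Pads are 20 mm wide; open, the fingers measure 128 mm over their backs; the gripper's body (75 mm by 189 mm) begins 69 mm behind the grasp point.
Start: joints at [0.996, 0.158, 1.597, -0, 1.386, -0.21], TCP at [205.147, 537.141, 214.601] pointing down, gripper open.
Joint ranges: [-2.91, 2.91], [-0.94, 2.29], [0.18, 2.7], [-1.29, 4.43], [0.17, 2.64], [-3, 3]. Speed limits (rad/s): [2.57, 2.57, 3.14, 3.14, 3.14, 3.14].

INTERFACE

Orientations are given as [roll, pitch, yaw] about the fixed x, y, z axes, in that order (R = Rz(yaw) Ry(pitch) Rx(roll)).
In Python, from bench import ctrl gives the robot as it stands. The module is installed in compiled form; this text tells all that it offers.
- The arm moves only by the tool carry_out, never from a script. Its argument "targets" is a list of rows, each an object of numbers: "tx", "ty", "tz": the shift along the tool's x, y, z in m; "ax", "ay", "az": the turn, a rotation vector about the tool's x, y, z in degrees. In form: [{"tx": .., "ty": .., "tz": .., "ax": .., "ay": .., "az": ..}, ...]. A call has 1 to 10 rows; each row shifts and turns the commanded pose from where the row before left it, along the tool's axes as they then stand; what a row does not reach is not made up. A row lasts 1/12 s, in which the tool goes at most 41.7 mm and 7.16 degrees, less where a joint would pass 70% of its speed; a pose out of reach is approached as far as the arm can. A call with a gripper value outside its range is refused whole. "jaw" is the finger opening in m, from 0 to 0.0919, set as the call begins (left out, the last holds). The fingers move at their own pace and stop on an object; "grip_force" is the grip in N (left out, the last holds). Time passes only in rows, so rows that do not move let the fingers close. It gives the time, the measured TCP pose, the force and the opening at its end, in the units of the state.
- ctrl.observe(): the state, without advancing time (a new reading comes with each control period).
- ctrl.grab_frame(name): name is "scene" or "top"; returns the picture (480x640x3 uint8, red, green, blue); there is no depth.
- ctrl.camera_info(name): a dict with "K" (3x3 intrinsics, pixels), "D" ([k1, k2, p1, p2, k3] as OpenCV has them; the pictures are not rectified), "origin" and "orientation" of the camera in the world. Camera axes: x right, y down, z forward; pixel columns grow to the right and rows downward; lengths in mm; the calibration is good to about 2 mm. A picture is of the moment at which its call begins. camera_info takes no time and is no camera call.
- ctrl.sign_off(): hands the job in, once; it reports no verdict.
The state is a dict: "time": time; "joints": joint angles; "dq": joint speeds; "joint_torque": joint torques, N m; "position": TCP position; "tcp_rot": TCP orientation; "contact_force": force on the tool from outside, world axes, zero at the start; "moment": the same for the moment, N m; "finger_gap": opening from 0.0 (shut) to 1.0 (fully open).
Only numpy, scipy, OpenCV 4.12 (cv2) and the standard library are available. Lean on these libraries where they do the work, as an engineer would, in place of code of your own. Each camera call takes 0.05 s, during which the arm holds its last target.

## Working session

There is one attempt and no reset: what is moved stays moved. The work goes in short steps, Python scripts to look and compute and a tool call to move; the robot and the scene stay as the last step left them, time stands still between calls to the robot, and variables do not carry over. Pictures are saved under pics/ and viewed, and the job is handed in when it is done.

Besides the shell and the picture viewer there is one more tool, called after "Call:" as name(argument=value, ...) on one line, values as JSON. carry_out: Moves the arm, as the interface text tells. Its arguments: {"type":"object","properties":{"targets":{"type":"array"},"jaw":{"type":"number"},"grip_force":{"type":"number"}},"required":["targets"]}

```bash
mkdir -p pics; python3 - <<'E'
from bench import ctrl
import cv2
for n in("scene","top"):
    f=ctrl.grab_frame(n); cv2.imwrite(f"pics/{n}0.png",f[:,:,::-1]); c=ctrl.camera_info(n); print(n,c)
print(ctrl.observe())
E
```

```text
scene {'K': array([[539.71807984,   0.        , 320.82577741],
       [  0.        , 539.71807984, 241.20353671],
       [  0.        ,   0.        ,   1.        ]]), 'D': array([-0.03182449,  0.        ,  0.        ,  0.        ,  0.        ]), 'origin': array([1362.20065524, -724.14328801,  931.50450349]), 'orientation': array([-2.19527907,  0.01931156,  0.85269704])}
top {'K': array([[464.30950711,   0.        , 314.58083252],
       [  0.        , 464.30950711, 243.11233809],
       [  0.        ,   0.        ,   1.        ]]), 'D': array([0.01111939, 0.        , 0.        , 0.        , 0.        ]), 'origin': array([ 404.32845545,  -13.84153195, 1185.82605634]), 'orientation': array([-3.05148796,  0.01023581, -1.57157928])}
{'time': 0.1, 'joints': array([ 9.95887312e-01,  1.58970818e-01,  1.59805328e+00, -9.72458645e-06,
        1.38620280e+00, -2.10096149e-01]), 'dq': array([ 0.0005446 , -0.00083875, -0.00245413, -0.00019392,  0.00094846,
       -0.00088192]), 'joint_torque': array([ 6.69846941e-04, -3.86502993e+01, -3.22961175e+01,  7.03233643e-02,
        3.39121674e-02, -5.11691417e-05]), 'position': array([204.8636988 , 536.68518545, 213.75247913]), 'tcp_rot': array([-3.14126117e+00,  1.60029442e-03,  1.20598552e+00]), 'contact_force': array([-0.39990623, -0.15478138,  0.23836588]), 'moment': array([ 0.00531363, -0.01838197,  0.04622511]), 'finger_gap': 1.0006512815556166}
```

View pics/scene0.png

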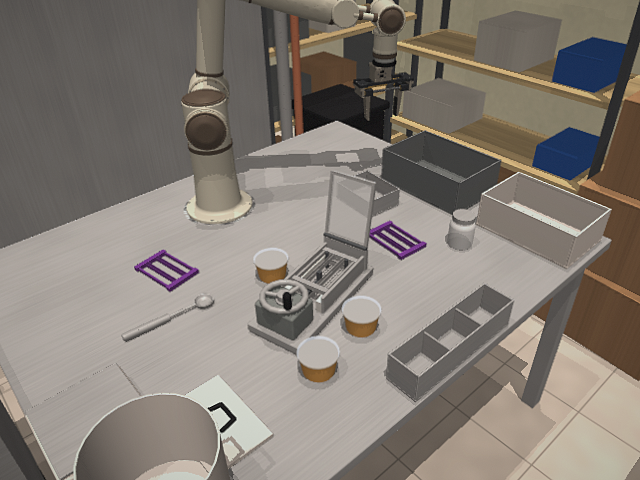

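View pics/top0.png

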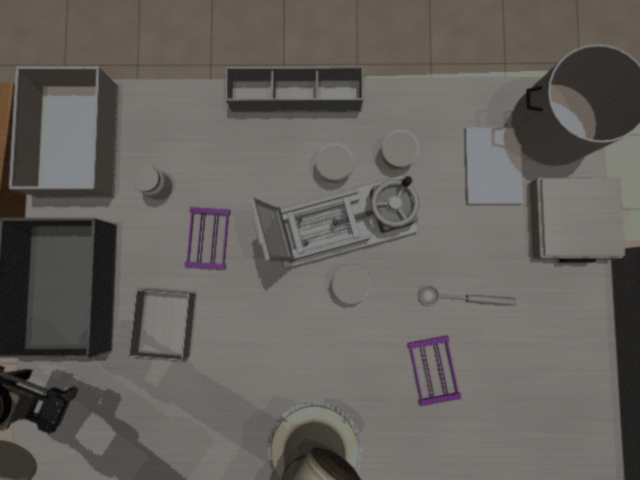

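The scene view shows the slicer with its wheel near (285,297) and the guard upright near (350,210). In the top view the wheel is near (396,202), the black knob near (406,182), and the guard near (272,232). Next I'll measure these.

```bash
cat > h.py <<'E'
import numpy as np,cv2
from bench import ctrl
from scipy.spatial.transform import Rotation as R
def cam(n):
    c=ctrl.camera_info(n); return c['K'],c['D'],np.array(c['origin']),R.from_euler('xyz',c['orientation']).as_matrix()
def ray(n,uv):
    K,D,o,M=cam(n); p=cv2.undistortPoints(np.array([[uv]],float),K,D)[0,0]; return o,M@np.array([p[0],p[1],1])
def onz(n,uv,z):
    o,d=ray(n,uv); return o+d*(z-o[2])/d[2]
def proj(n,P):
    K,D,o,M=cam(n); r=M.T; return cv2.projectPoints(np.array(P,float).reshape(-1,1,3),cv2.Rodrigues(r)[0],-r@o,K,D)[0][:,0]
def tri(u1,u2):
    a,d=ray("scene",u1);b,e=ray("top",u2);d=d/np.linalg.norm(d);e=e/np.linalg.norm(e)
    s=np.linalg.lstsq(np.c_[d,-e],b-a,rcond=None)[0]; p,q=a+s[0]*d,b+s[1]*e
    return (p+q)/2,np.linalg.norm(p-q)
E
python3 - <<'E'
from h import *
t=cv2.imread("pics/top0.png");s=cv2.imread("pics/scene0.png")
cv2.imwrite("pics/tz.png",cv2.resize(t[140:290,235:435],None,fx=4,fy=4,interpolation=2))
cv2.imwrite("pics/sz.png",cv2.resize(s[165:355,240:400],None,fx=3,fy=3,interpolation=2))
for n,im,b in(("top",t,(370,450,165,235)),("scene",s,(255,320,275,330))):
    g=im.max(2); m=np.zeros_like(g); m[b[2]:b[3],b[0]:b[1]]=(g[b[2]:b[3],b[0]:b[1]]<35)*255
    k,l,st,ce=cv2.connectedComponentsWithStats(m)
    for i in range(1,k):
        if st[i,4]>5: print(n,st[i],ce[i])
E
```

```text
top [402 178   9   9  47] [405.68085106 181.93617021]
scene [283 292   9  18 116] [286.97413793 301.        ]
```

View pics/tz.png

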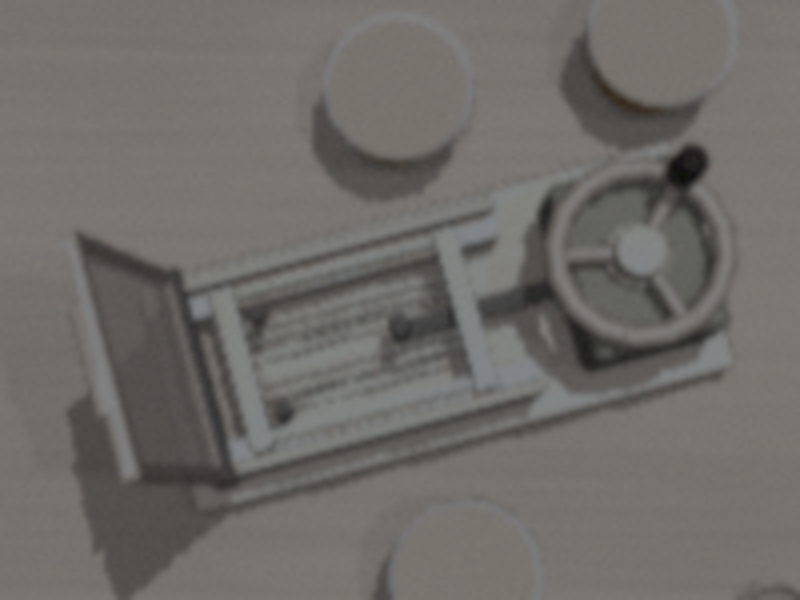

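View pics/sz.png

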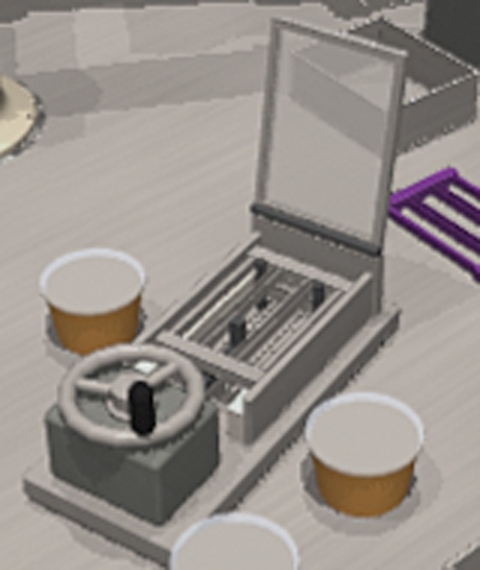

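```bash
python3 - <<'E'
from h import *
f=lambda x,y:(235+(x+.5)/4-.5,140+(y+.5)/4-.5)
w=onz("top",f(642,253),112);print("wheel",w)
print("wheel scene",onz("scene",(240+132/3,165+396/3),112))
print("knob tri",tri((287,301),(405.7,181.9)),onz("top",(405.7,181.9),145),onz("scene",(287,301),138))
h1=onz("top",f(180,275),100);h2=onz("top",f(228,478),100);print("hinge",h1,h2,(h1+h2)/2)
print("hinge scene",onz("scene",(240+252/3,165+210/3),100),onz("scene",(240+380/3,165+248/3),100))
print("edge",tri((240+275/3,165+20/3),f(75,237)) ,tri((240+405/3,165+53/3),f(130,478)))
print("edge'",tri((240+275/3,165+20/3),f(130,478)) ,tri((240+405/3,165+53/3),f(75,237)))
h=(h1+h2)/2; d=(h-w)[:2]; print(np.linalg.norm(d), np.degrees(np.arctan2(d[1],d[0])), np.degrees(np.arctan2(*(h1-h2)[[1,0]])))
for nm,p in(("cupA",(397,87)),("cupB",(662,38)),("cupC",(465,575))): print(nm,onz("top",f(*p),61))
E
```

```text
wheel [ 595.39438607 -191.11410069  112.        ]
wheel scene [ 602.09329306 -192.42082296  112.        ]
knob tri (array([ 639.64913044, -211.81233333,  136.6774349 ]), np.float64(0.3994714884339017)) [ 637.66585717 -210.40219371  145.        ] [ 640.97306828 -212.50672296  138.        ]
hinge [585.10195945  79.83297509 100.        ] [464.88288826  50.99181038 100.        ] [524.99242386  65.41239274 100.        ]
hinge scene [467.00288161  47.96352002 100.        ] [584.55895136  91.40420511 100.        ]
edge (array([538.77537026,  72.2232802 , 324.24034617]), np.float64(90.81054487222386)) (array([493.83855737, 132.5257888 , 232.384622  ]), np.float64(105.7616947383969))
edge' (array([455.09873116,  88.73562482, 271.67035987]), np.float64(0.901627759986817)) (array([575.99529708, 118.26441424, 277.77296702]), np.float64(4.0078630394975745))
266.0118007040711 105.34658990003706 13.490590320698454
cupA [708.59434827 -50.22311738  61.        ]
cupB [ 738.80061899 -213.98296133   61.        ]
cupC [408.33664416 -89.85434152  61.        ]
```

Call:
carry_out(targets=[{"tz": -0.03, "az": 6.9}, {"tz": -0.03, "az": 6.9}, {"tz": -0.03, "az": 6.9}, {"tz": -0.02, "az": 6.9}, {"az": 6.9}, {"az": 6.9}, {"az": 6.9}, {"az": 6.9}, {"az": 6.9}, {"az": 7.0}], jaw=0.06)

```text
schema error: expected keys tx, ty, tz, ax, ay, az
```

Call:
carry_out(targets=[{"tx": 0, "ty": 0, "tz": -0.03, "ax": 0, "ay": 0, "az": 6.9}, {"tx": 0, "ty": 0, "tz": -0.03, "ax": 0, "ay": 0, "az": 6.9}, {"tx": 0, "ty": 0, "tz": -0.03, "ax": 0, "ay": 0, "az": 6.9}, {"tx": 0, "ty": 0, "tz": -0.02, "ax": 0, "ay": 0, "az": 6.9}, {"tx": 0, "ty": 0, "tz": 0, "ax": 0, "ay": 0, "az": 6.9}, {"tx": 0, "ty": 0, "tz": 0, "ax": 0, "ay": 0, "az": 6.9}, {"tx": 0, "ty": 0, "tz": 0, "ax": 0, "ay": 0, "az": 6.9}, {"tx": 0, "ty": 0, "tz": 0, "ax": 0, "ay": 0, "az": 6.9}, {"tx": 0, "ty": 0, "tz": 0, "ax": 0, "ay": 0, "az": 6.9}, {"tx": 0, "ty": 0, "tz": 0, "ax": 0, "ay": 0, "az": 7.0}], jaw=0.06)

```text
time: 0.93
position: [205.0, 536.9, 324.0]
tcp_rot: [3.141, 0.001, -0.006]
contact_force: [-0.6, -0.2, 0.4]
finger_gap: 0.652
```

Call:
carry_out(targets=[{"tx": 0.02, "ty": 0.034, "tz": 0, "ax": 0, "ay": 0, "az": 0}, {"tx": 0.02, "ty": 0.034, "tz": 0, "ax": 0, "ay": 0, "az": 0}, {"tx": 0.02, "ty": 0.034, "tz": 0, "ax": 0, "ay": 0, "az": 0}, {"tx": 0.02, "ty": 0.034, "tz": 0, "ax": 0, "ay": 0, "az": 0}, {"tx": 0.02, "ty": 0.034, "tz": 0, "ax": 0, "ay": 0, "az": 0}, {"tx": 0.02, "ty": 0.034, "tz": 0, "ax": 0, "ay": 0, "az": 0}, {"tx": 0.02, "ty": 0.034, "tz": 0, "ax": 0, "ay": 0, "az": 0}, {"tx": 0.02, "ty": 0.034, "tz": 0, "ax": 0, "ay": 0, "az": 0}, {"tx": 0.02, "ty": 0.034, "tz": 0, "ax": 0, "ay": 0, "az": 0}, {"tx": 0.02, "ty": 0.034, "tz": 0, "ax": 0, "ay": 0, "az": 0}])

```text
time: 1.77
position: [405.4, 195.3, 324.3]
tcp_rot: [-3.142, 0.0, 0.0]
contact_force: [0.3, 0.0, -0.5]
finger_gap: 0.654
```

Call:
carry_out(targets=[{"tx": 0.02, "ty": 0.034, "tz": 0, "ax": 0, "ay": 0, "az": 0}, {"tx": 0.02, "ty": 0.034, "tz": 0, "ax": 0, "ay": 0, "az": 0}, {"tx": 0.02, "ty": 0.034, "tz": 0, "ax": 0, "ay": 0, "az": 0}, {"tx": 0.02, "ty": 0.034, "tz": 0, "ax": 0, "ay": 0, "az": 0}, {"tx": 0.02, "ty": 0.034, "tz": 0, "ax": 0, "ay": 0, "az": 0}, {"tx": 0.02, "ty": 0.034, "tz": 0, "ax": 0, "ay": 0, "az": 0}, {"tx": 0.02, "ty": 0.034, "tz": 0, "ax": 0, "ay": 0, "az": 0}, {"tx": 0.02, "ty": 0.034, "tz": 0, "ax": 0, "ay": 0, "az": 0}, {"tx": 0.02, "ty": 0.034, "tz": 0, "ax": 0, "ay": 0, "az": 0}, {"tx": 0.02, "ty": 0.034, "tz": 0, "ax": 0, "ay": 0, "az": 0}])

```text
time: 2.6
position: [605.6, -144.7, 323.9]
tcp_rot: [-3.141, 0.001, -0.0]
contact_force: [1.4, 0.0, 0.5]
finger_gap: 0.653
```

Call:
carry_out(targets=[{"tx": 0.017, "ty": 0.0335, "tz": 0, "ax": 0, "ay": 0, "az": 0}, {"tx": 0.017, "ty": 0.0335, "tz": 0, "ax": 0, "ay": 0, "az": 0}, {"tx": 0, "ty": 0, "tz": 0.035, "ax": 0, "ay": 0, "az": 0}, {"tx": 0, "ty": 0, "tz": 0.035, "ax": 0, "ay": 0, "az": 0}, {"tx": 0, "ty": 0, "tz": 0.035, "ax": 0, "ay": 0, "az": 0}, {"tx": 0, "ty": 0, "tz": 0.035, "ax": 0, "ay": 0, "az": 0}, {"tx": 0, "ty": 0, "tz": 0, "ax": 0, "ay": 0, "az": 0}])

```text
time: 3.18
position: [634.3, -207.5, 174.7]
tcp_rot: [-3.134, 0.014, -0.0]
contact_force: [-0.8, 0.6, -1.5]
finger_gap: 0.651
```

```bash
python3 - <<'E'
from h import *
s=ctrl.grab_frame("scene")[:,:,::-1]
print(proj("scene",[[640,-212,138]]))
cv2.imwrite("pics/s1.png",cv2.resize(s[165:355,200:400],None,fx=3,fy=3,interpolation=2))
E
```

```text
[[286.90649646 300.67295879]]
```

View pics/s1.png

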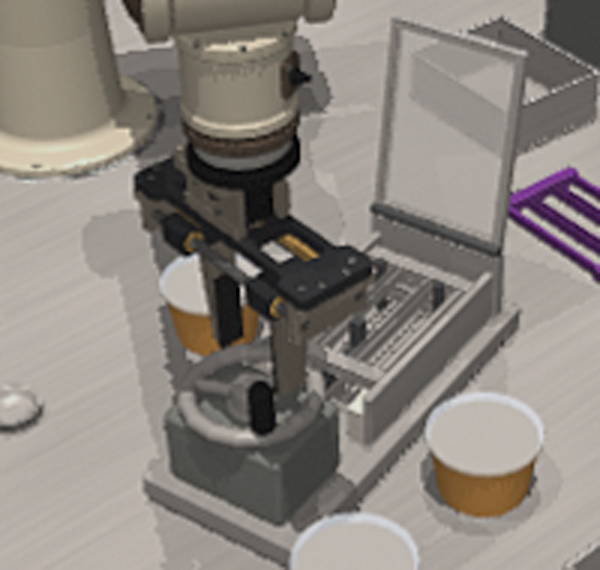

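The jaws hang above the knob at crop (262,405), with the near finger at (290,390). I'll read the state again to see whether the arm had settled.

```bash
python3 - <<'E'
from h import *
o=ctrl.observe();print(o['time'],o['position'],o['tcp_rot'],o['joints'],o['dq'])
E
```

```text
3.2333 [ 636.11605613 -208.33179105  179.308362  ] [-3.13654355e+00  9.35657625e-03 -1.19703677e-04] [-4.96586147e-01  4.32820815e-01  1.33170915e+00 -1.73964577e-05
  1.38769462e+00 -4.96439564e-01] [ 0.00368999 -0.0611425  -0.10755093  0.00087802  0.02130881  0.00231498]
```

Call:
carry_out(targets=[{"tx": 0, "ty": 0, "tz": 0, "ax": 0, "ay": 0, "az": 0}, {"tx": 0, "ty": 0, "tz": 0, "ax": 0, "ay": 0, "az": 0}, {"tx": 0, "ty": 0, "tz": 0, "ax": 0, "ay": 0, "az": 0}])

```text
time: 3.48
position: [640.8, -210.7, 188.3]
tcp_rot: [3.139, -0.005, 0.0]
contact_force: [-0.9, -0.1, 0.0]
finger_gap: 0.652
```

Call:
carry_out(targets=[{"tx": 0, "ty": 0.001, "tz": 0.02, "ax": 0, "ay": 0, "az": 0}, {"tx": 0, "ty": 0, "tz": 0.02, "ax": 0, "ay": 0, "az": 0}, {"tx": 0, "ty": 0, "tz": 0.01, "ax": 0, "ay": 0, "az": 0}, {"tx": 0, "ty": 0, "tz": 0.009, "ax": 0, "ay": 0, "az": 0}, {"tx": 0, "ty": 0, "tz": 0, "ax": 0, "ay": 0, "az": 0}, {"tx": 0, "ty": 0, "tz": 0, "ax": 0, "ay": 0, "az": 0}, {"tx": 0, "ty": 0, "tz": 0, "ax": 0, "ay": 0, "az": 0}, {"tx": 0, "ty": 0, "tz": 0, "ax": 0, "ay": 0, "az": 0}])

```text
time: 4.15
position: [640.0, -211.3, 127.2]
tcp_rot: [3.14, -0.002, 0.0]
contact_force: [1.2, -0.2, 0.8]
finger_gap: 0.65
```

Call:
carry_out(targets=[{"tx": 0, "ty": 0, "tz": 0, "ax": 0, "ay": 0, "az": 0}, {"tx": 0, "ty": 0, "tz": 0, "ax": 0, "ay": 0, "az": 0}, {"tx": 0, "ty": 0, "tz": 0, "ax": 0, "ay": 0, "az": 0}, {"tx": 0, "ty": 0, "tz": 0, "ax": 0, "ay": 0, "az": 0}, {"tx": 0, "ty": 0, "tz": 0, "ax": 0, "ay": 0, "az": 0}, {"tx": 0, "ty": 0, "tz": 0, "ax": 0, "ay": 0, "az": 0}], jaw=0.0, grip_force=35)

```text
time: 4.65
position: [639.1, -210.9, 125.6]
tcp_rot: [-3.142, 0.0, -0.0]
contact_force: [0.2, 0.5, 0.7]
finger_gap: 0.235
```

```bash
python3 - <<'E'
from h import *
o=ctrl.observe();print(o['time'],o['position'],o['finger_gap'],o['contact_force'],o['moment'])
for n,b in(("scene",(165,355,200,400)),("top",(140,290,235,435))):
    s=ctrl.grab_frame(n)[:,:,::-1]
    cv2.imwrite(f"pics/{n}2.png",cv2.resize(s[b[0]:b[1],b[2]:b[3]],None,fx=3,fy=3,interpolation=2))
E
```

```text
4.65 [ 639.09839549 -210.87353168  125.57094879] 0.2351818603355657 [0.20242102 0.47950048 0.65207009] [-0.08034036  0.03020101  0.01055893]
```

View pics/scene2.png

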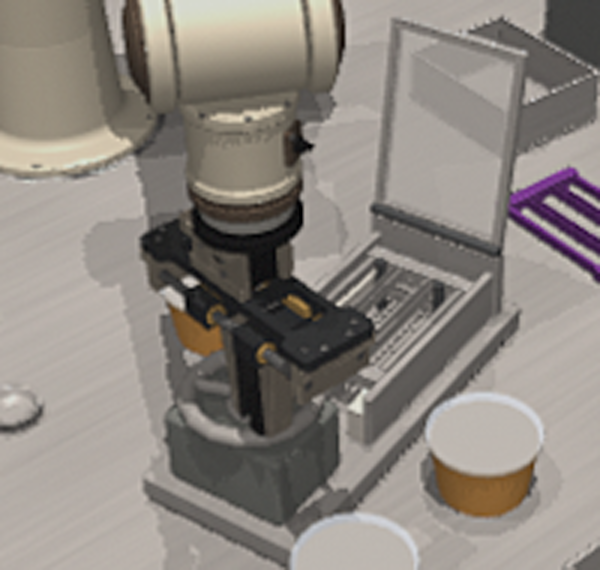

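The knob is gripped: it sits between the fingers at crop (265,400) and the opening is about 21 mm. Next I'll work out the rows for the circle.

```bash
python3 - <<'E'
from h import *
for a in range(-25,-385,-50):
    r=[]
    for k in range(10):
        p=np.radians(a-5*k);q=np.radians(a-5*k-5)
        r.append((round(.05*(np.cos(q)-np.cos(p)),4),round(-.05*(np.sin(q)-np.sin(p)),4)))
    print(a,r)
E
```

```text
-25 [(np.float64(-0.002), np.float64(0.0039)), (np.float64(-0.0023), np.float64(0.0037)), (np.float64(-0.0027), np.float64(0.0035)), (np.float64(-0.0029), np.float64(0.0032)), (np.float64(-0.0032), np.float64(0.0029)), (np.float64(-0.0035), np.float64(0.0027)), (np.float64(-0.0037), np.float64(0.0023)), (np.float64(-0.0039), np.float64(0.002)), (np.float64(-0.004), np.float64(0.0017)), (np.float64(-0.0042), np.float64(0.0013))]
-75 [(np.float64(-0.0043), np.float64(0.0009)), (np.float64(-0.0043), np.float64(0.0006)), (np.float64(-0.0044), np.float64(0.0002)), (np.float64(-0.0044), np.float64(-0.0002)), (np.float64(-0.0043), np.float64(-0.0006)), (np.float64(-0.0043), np.float64(-0.0009)), (np.float64(-0.0042), np.float64(-0.0013)), (np.float64(-0.004), np.float64(-0.0017)), (np.float64(-0.0039), np.float64(-0.002)), (np.float64(-0.0037), np.float64(-0.0023))]
-125 [(np.float64(-0.0035), np.float64(-0.0027)), (np.float64(-0.0032), np.float64(-0.0029)), (np.float64(-0.0029), np.float64(-0.0032)), (np.float64(-0.0027), np.float64(-0.0035)), (np.float64(-0.0023), np.float64(-0.0037)), (n
[... 1667 characters left out ...]
64(0.0042)), (np.float64(0.0009), np.float64(0.0043)), (np.float64(0.0006), np.float64(0.0043)), (np.float64(0.0002), np.float64(0.0044)), (np.float64(-0.0002), np.float64(0.0044)), (np.float64(-0.0006), np.float64(0.0043)), (np.float64(-0.0009), np.float64(0.0043))]
-375 [(np.float64(-0.0013), np.float64(0.0042)), (np.float64(-0.0017), np.float64(0.004)), (np.float64(-0.002), np.float64(0.0039)), (np.float64(-0.0023), np.float64(0.0037)), (np.float64(-0.0027), np.float64(0.0035)), (np.float64(-0.0029), np.float64(0.0032)), (np.float64(-0.0032), np.float64(0.0029)), (np.float64(-0.0035), np.float64(0.0027)), (np.float64(-0.0037), np.float64(0.0023)), (np.float64(-0.0039), np.float64(0.002))]
```

Call:
carry_out(targets=[{"tx": -0.002, "ty": 0.0039, "tz": 0, "ax": 0, "ay": 0, "az": 0}, {"tx": -0.0023, "ty": 0.0037, "tz": 0, "ax": 0, "ay": 0, "az": 0}, {"tx": -0.0027, "ty": 0.0035, "tz": 0, "ax": 0, "ay": 0, "az": 0}, {"tx": -0.0029, "ty": 0.0032, "tz": 0, "ax": 0, "ay": 0, "az": 0}, {"tx": -0.0032, "ty": 0.0029, "tz": 0, "ax": 0, "ay": 0, "az": 0}, {"tx": -0.0035, "ty": 0.0027, "tz": 0, "ax": 0, "ay": 0, "az": 0}, {"tx": -0.0037, "ty": 0.0023, "tz": 0, "ax": 0, "ay": 0, "az": 0}, {"tx": -0.0039, "ty": 0.002, "tz": 0, "ax": 0, "ay": 0, "az": 0}, {"tx": -0.004, "ty": 0.0017, "tz": 0, "ax": 0, "ay": 0, "az": 0}, {"tx": -0.0042, "ty": 0.0013, "tz": 0, "ax": 0, "ay": 0, "az": 0}])

```text
time: 5.58
position: [608.4, -236.2, 125.6]
tcp_rot: [-3.139, -0.004, 0.0]
contact_force: [7.3, 4.2, -1.8]
finger_gap: 0.208
```

Call:
carry_out(targets=[{"tx": -0.0043, "ty": 0.0009, "tz": 0, "ax": 0, "ay": 0, "az": 0}, {"tx": -0.0043, "ty": 0.0006, "tz": 0, "ax": 0, "ay": 0, "az": 0}, {"tx": -0.0044, "ty": 0.0002, "tz": 0, "ax": 0, "ay": 0, "az": 0}, {"tx": -0.0044, "ty": -0.0002, "tz": 0, "ax": 0, "ay": 0, "az": 0}, {"tx": -0.0043, "ty": -0.0006, "tz": 0, "ax": 0, "ay": 0, "az": 0}, {"tx": -0.0043, "ty": -0.0009, "tz": 0, "ax": 0, "ay": 0, "az": 0}, {"tx": -0.0042, "ty": -0.0013, "tz": 0, "ax": 0, "ay": 0, "az": 0}, {"tx": -0.004, "ty": -0.0017, "tz": 0, "ax": 0, "ay": 0, "az": 0}, {"tx": -0.0039, "ty": -0.002, "tz": 0, "ax": 0, "ay": 0, "az": 0}, {"tx": -0.0037, "ty": -0.0023, "tz": 0, "ax": 0, "ay": 0, "az": 0}])

```text
time: 6.42
position: [567.5, -229.6, 125.7]
tcp_rot: [-3.14, -0.007, -0.0]
contact_force: [12.1, 2.9, -6.0]
finger_gap: 0.207
```

Call:
carry_out(targets=[{"tx": -0.0035, "ty": -0.0027, "tz": 0, "ax": 0, "ay": 0, "az": 0}, {"tx": -0.0032, "ty": -0.0029, "tz": 0, "ax": 0, "ay": 0, "az": 0}, {"tx": -0.0029, "ty": -0.0032, "tz": 0, "ax": 0, "ay": 0, "az": 0}, {"tx": -0.0027, "ty": -0.0035, "tz": 0, "ax": 0, "ay": 0, "az": 0}, {"tx": -0.0023, "ty": -0.0037, "tz": 0, "ax": 0, "ay": 0, "az": 0}])

```text
time: 6.83
position: [553.2, -214.9, 125.7]
tcp_rot: [3.14, -0.008, -0.0]
contact_force: [12.6, -2.0, -8.3]
finger_gap: 0.205
```

```bash
cat > fit.py <<'E'
from h import *
from scipy.optimize import least_squares
P=np.array([[639.1,-210.9],[608.4,-236.2],[567.5,-229.6],[553.2,-214.9]])
r=least_squares(lambda c:np.hypot(*(P-c).T)-50,[596,-190]);c=r.x
print(c,r.fun)
r=least_squares(lambda c:np.hypot(*(P-c[:2]).T)-c[2],[596,-190,50]);print(r.x,r.fun)
p=P[-1]-c;a=np.arctan2(p[1],p[0]);f=np.array(ctrl.observe()['contact_force'][:2])
print(np.degrees(a),"tang",-f@[np.sin(a),-np.cos(a)],"rad",f@[np.cos(a),np.sin(a)], ctrl.observe())
E
python3 fit.py
```

```text
[ 595.0039366 -187.8199249] [-0.22899766  0.20045997  0.02040788 -0.1913704 ]
[ 595.03462471 -188.65756772   49.36759365] [-0.0068492   0.01779005 -0.0275661   0.01662525]
-147.06533087444072 tang 8.485951366301695 rad -9.50485480002243 {'time': 6.8333, 'joints': array([-0.57562573,  0.27999347,  1.63674894,  0.00307347,  1.21778012,
       -0.57640601]), 'dq': array([ 0.03638097, -0.10140872,  0.12284832, -0.00402503, -0.0289288 ,
        0.03679471]), 'joint_torque': array([-1.87494043e+00, -4.41064882e+01, -2.85930008e+01, -1.41749036e+00,
        3.55726987e+00, -3.95484944e-02]), 'position': array([ 553.15008501, -214.91728015,  125.70308738]), 'tcp_rot': array([ 3.14016438e+00, -7.50235694e-03, -2.66759803e-04]), 'contact_force': array([12.59100186, -1.95456072, -8.32097827]), 'moment': array([-0.38097477, -2.10757615, -0.02550277]), 'finger_gap': 0.20471392826520038}
```

Call:
carry_out(targets=[{"tx": -0.0019, "ty": -0.0043, "tz": 0.0003, "ax": 0, "ay": 0, "az": 0}, {"tx": -0.0016, "ty": -0.0044, "tz": 0.0003, "ax": 0, "ay": 0, "az": 0}, {"tx": -0.0012, "ty": -0.0046, "tz": 0.0003, "ax": 0, "ay": 0, "az": 0}, {"tx": -0.0008, "ty": -0.0047, "tz": 0, "ax": 0, "ay": 0, "az": 0}, {"tx": -0.0005, "ty": -0.0047, "tz": 0, "ax": 0, "ay": 0, "az": 0}])

```text
time: 7.25
position: [545.8, -194.6, 125.6]
tcp_rot: [3.136, -0.004, -0.0]
contact_force: [5.1, -7.4, -3.4]
finger_gap: 0.208
```

Call:
carry_out(targets=[{"tx": -0.0002, "ty": -0.0044, "tz": 0, "ax": 0, "ay": 0, "az": 0}, {"tx": 0.0002, "ty": -0.0044, "tz": 0, "ax": 0, "ay": 0, "az": 0}, {"tx": 0.0006, "ty": -0.0043, "tz": 0, "ax": 0, "ay": 0, "az": 0}, {"tx": 0.0009, "ty": -0.0043, "tz": 0, "ax": 0, "ay": 0, "az": 0}, {"tx": 0.0013, "ty": -0.0042, "tz": 0, "ax": 0, "ay": 0, "az": 0}])

```text
time: 7.67
position: [547.5, -173.5, 125.6]
tcp_rot: [3.136, -0.001, -0.0]
contact_force: [-0.9, -8.7, 0.3]
finger_gap: 0.207
```

```bash
cat > t.py <<'E'
from h import *
o=ctrl.observe();c=np.array([595.0,-188.2]);p=o['position'][:2]-c;a=np.arctan2(p[1],p[0]);f=np.array(o['contact_force'][:2])
print(o['time'],"ang",round(np.degrees(a),1),"r",round(np.hypot(*p),1),"tang",round(-f@[np.sin(a),-np.cos(a)],1),"rad",round(f@[np.cos(a),np.sin(a)],1),"fz",o['contact_force'][2],o['position'])
E
python3 t.py
```

```text
7.6667 ang 162.8 r 49.8 tang 8.6 rad -1.7 fz 0.336755228107372 [ 547.45390435 -173.45888979  125.59942406]
```

Call:
carry_out(targets=[{"tx": 0.0017, "ty": -0.004, "tz": 0, "ax": 0, "ay": 0, "az": 0}, {"tx": 0.002, "ty": -0.0039, "tz": 0, "ax": 0, "ay": 0, "az": 0}, {"tx": 0.0023, "ty": -0.0037, "tz": 0, "ax": 0, "ay": 0, "az": 0}, {"tx": 0.0027, "ty": -0.0035, "tz": 0, "ax": 0, "ay": 0, "az": 0}, {"tx": 0.0029, "ty": -0.0032, "tz": 0, "ax": 0, "ay": 0, "az": 0}])

```text
time: 8.08
position: [557.8, -154.8, 125.5]
tcp_rot: [3.137, 0.002, -0.0]
contact_force: [-5.6, -7.6, 3.6]
finger_gap: 0.207
```

```bash
python3 t.py
```

```text
8.0833 ang 138.1 r 50.0 tang 9.4 rad -0.8 fz 3.5571188564357965 [ 557.78356272 -154.81890649  125.52595541]
```

Call:
carry_out(targets=[{"tx": 0.0032, "ty": -0.0029, "tz": 0, "ax": 0, "ay": 0, "az": 0}, {"tx": 0.0035, "ty": -0.0027, "tz": 0, "ax": 0, "ay": 0, "az": 0}, {"tx": 0.0037, "ty": -0.0023, "tz": 0, "ax": 0, "ay": 0, "az": 0}, {"tx": 0.0039, "ty": -0.002, "tz": 0, "ax": 0, "ay": 0, "az": 0}, {"tx": 0.004, "ty": -0.0017, "tz": 0, "ax": 0, "ay": 0, "az": 0}])

```text
time: 8.5
position: [575.0, -142.2, 125.5]
tcp_rot: [3.139, 0.005, 0.0]
contact_force: [-10.2, -3.4, 8.2]
finger_gap: 0.206
```

```bash
python3 t.py
```

```text
8.5 ang 113.5 r 50.2 tang 10.7 rad 1.0 fz 8.201996695689843 [ 575.02632612 -142.15600801  125.48974832]
```

Call:
carry_out(targets=[{"tx": 0.0042, "ty": -0.0013, "tz": 0, "ax": 0, "ay": 0, "az": 0}, {"tx": 0.0043, "ty": -0.0009, "tz": 0, "ax": 0, "ay": 0, "az": 0}, {"tx": 0.0043, "ty": -0.0006, "tz": 0, "ax": 0, "ay": 0, "az": 0}, {"tx": 0.0044, "ty": -0.0002, "tz": 0, "ax": 0, "ay": 0, "az": 0}, {"tx": 0.0044, "ty": 0.0002, "tz": 0, "ax": 0, "ay": 0, "az": 0}])

```text
time: 8.92
position: [595.8, -137.8, 125.4]
tcp_rot: [-3.141, 0.008, 0.0]
contact_force: [-12.1, 1.7, 10.8]
finger_gap: 0.209
```

```bash
python3 t.py
```

```text
8.9167 ang 89.1 r 50.4 tang 12.1 rad 1.5 fz 10.80039386413373 [ 595.77193084 -137.84853248  125.43827129]
```

Call:
carry_out(targets=[{"tx": 0.0043, "ty": 0.0006, "tz": 0, "ax": 0, "ay": 0, "az": 0}, {"tx": 0.0043, "ty": 0.0009, "tz": 0, "ax": 0, "ay": 0, "az": 0}, {"tx": 0.0042, "ty": 0.0013, "tz": 0, "ax": 0, "ay": 0, "az": 0}, {"tx": 0.004, "ty": 0.0017, "tz": 0, "ax": 0, "ay": 0, "az": 0}, {"tx": 0.0039, "ty": 0.002, "tz": 0, "ax": 0, "ay": 0, "az": 0}])

```text
time: 9.33
position: [616.2, -142.5, 125.4]
tcp_rot: [-3.138, 0.009, 0.001]
contact_force: [-13.9, 7.5, 12.5]
finger_gap: 0.21
```

```bash
python3 t.py;  python3 - <<'E'
from h import *
for n,b in(("scene",(165,355,200,400)),("top",(140,290,235,435))):
    s=ctrl.grab_frame(n)[:,:,::-1]
    cv2.imwrite(f"pics/{n}3.png",cv2.resize(s[b[0]:b[1],b[2]:b[3]],None,fx=3,fy=3,interpolation=2))
E
```

```text
9.3333 ang 65.1 r 50.4 tang 15.8 rad 0.9 fz 12.53551869124895 [ 616.22739519 -142.45021287  125.44080818]
```

View pics/scene3.png

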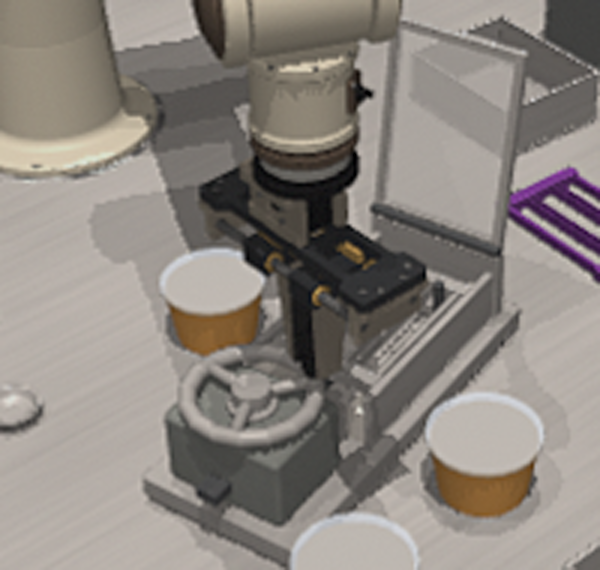

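View pics/top3.png

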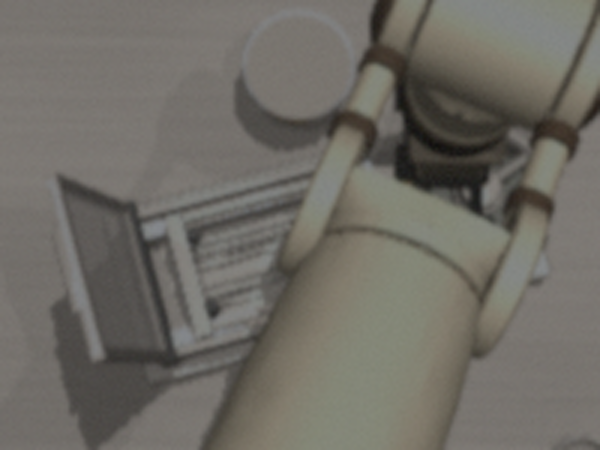

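The wheel has turned with the knob, and the cassette's far bar at top crop (190,270) now sits against the posts at (195,240) and (213,308). I'll hold still and read the force at rest.

Call:
carry_out(targets=[{"tx": 0, "ty": 0, "tz": 0, "ax": 0, "ay": 0, "az": 0}, {"tx": 0, "ty": 0, "tz": 0, "ax": 0, "ay": 0, "az": 0}, {"tx": 0, "ty": 0, "tz": 0, "ax": 0, "ay": 0, "az": 0}, {"tx": 0, "ty": 0, "tz": 0, "ax": 0, "ay": 0, "az": 0}])

```text
time: 9.77
position: [616.9, -142.8, 125.5]
tcp_rot: [-3.139, 0.006, 0.001]
contact_force: [-10.6, 5.4, 10.4]
finger_gap: 0.206
```

```bash
python3 t.py
```

```text
9.7667 ang 64.2 r 50.4 tang 11.9 rad 0.2 fz 10.409603781388986 [ 616.91732746 -142.76723102  125.47257464]
```

Call:
carry_out(targets=[{"tx": 0.0015, "ty": 0.0009, "tz": 0, "ax": 0, "ay": 0, "az": 0}, {"tx": 0.0015, "ty": 0.0009, "tz": 0, "ax": 0, "ay": 0, "az": 0}, {"tx": 0.0014, "ty": 0.001, "tz": 0, "ax": 0, "ay": 0, "az": 0}, {"tx": 0.0014, "ty": 0.001, "tz": 0, "ax": 0, "ay": 0, "az": 0}, {"tx": 0.0014, "ty": 0.0011, "tz": 0, "ax": 0, "ay": 0, "az": 0}, {"tx": 0.0013, "ty": 0.0011, "tz": 0, "ax": 0, "ay": 0, "az": 0}])

```text
time: 10.27
position: [624.7, -147.4, 125.4]
tcp_rot: [-3.136, 0.009, 0.001]
contact_force: [-14.3, 9.9, 13.1]
finger_gap: 0.209
```

```bash
python3 t.py
```

```text
10.2667 ang 53.9 r 50.4 tang 17.4 rad -0.4 fz 13.128833945813621 [ 624.70742458 -147.44665984  125.42800412]
```

Call:
carry_out(targets=[{"tx": 0, "ty": 0, "tz": 0, "ax": 0, "ay": 0, "az": 0}, {"tx": 0, "ty": 0, "tz": 0, "ax": 0, "ay": 0, "az": 0}, {"tx": 0, "ty": 0, "tz": 0, "ax": 0, "ay": 0, "az": 0}, {"tx": 0, "ty": 0, "tz": 0, "ax": 0, "ay": 0, "az": 0}])

```text
time: 10.6
position: [625.0, -147.6, 125.5]
tcp_rot: [-3.137, 0.008, 0.001]
contact_force: [-11.5, 8.3, 12.5]
finger_gap: 0.206
```

```bash
python3 t.py
```

```text
10.6 ang 53.6 r 50.5 tang 14.2 rad -0.1 fz 12.459203072854287 [ 624.96358559 -147.59283688  125.45413988]
```

Call:
carry_out(targets=[{"tx": -0.001, "ty": -0.0007, "tz": 0, "ax": 0, "ay": 0, "az": 0}, {"tx": -0.001, "ty": -0.0007, "tz": 0, "ax": 0, "ay": 0, "az": 0}, {"tx": 0, "ty": 0, "tz": 0, "ax": 0, "ay": 0, "az": 0}, {"tx": 0, "ty": 0, "tz": 0, "ax": 0, "ay": 0, "az": 0}, {"tx": 0, "ty": 0, "tz": 0, "ax": 0, "ay": 0, "az": 0}, {"tx": 0, "ty": 0, "tz": 0, "ax": 0, "ay": 0, "az": 0}], jaw=0.06)

```text
time: 11.1
position: [625.9, -149.1, 124.6]
tcp_rot: [3.142, -0.0, -0.0]
contact_force: [-0.5, -0.2, 0.0]
finger_gap: 0.618
```

```bash
python3 t.py
```

```text
11.1 ang 51.7 r 49.9 tang 0.3 rad -0.5 fz 0.013655275598852393 [ 625.87308648 -149.05713206  124.59484501]
```

Call:
carry_out(targets=[{"tx": 0, "ty": 0, "tz": -0.02, "ax": 0, "ay": 0, "az": 0}, {"tx": 0, "ty": 0, "tz": -0.034, "ax": 0, "ay": 0, "az": 0}, {"tx": 0, "ty": 0, "tz": -0.038, "ax": 0, "ay": 0, "az": 0}, {"tx": 0, "ty": 0, "tz": -0.038, "ax": 0, "ay": 0, "az": 0}, {"tx": 0, "ty": 0, "tz": -0.038, "ax": 0, "ay": 0, "az": 0}, {"tx": 0, "ty": 0, "tz": -0.038, "ax": 0, "ay": 0, "az": 0}, {"tx": 0, "ty": 0, "tz": 0, "ax": 0, "ay": 0, "az": 0}, {"tx": 0, "ty": 0, "tz": 0, "ax": 0, "ay": 0, "az": 0}])

```text
time: 11.77
position: [627.1, -149.5, 334.2]
tcp_rot: [3.139, -0.006, -0.0]
contact_force: [0.2, 0.3, -0.7]
finger_gap: 0.651
```

Call:
carry_out(targets=[{"tx": -0.0148, "ty": -0.0364, "tz": 0, "ax": 0, "ay": 0, "az": 0}, {"tx": -0.0148, "ty": -0.0364, "tz": 0, "ax": 0, "ay": 0, "az": 0}, {"tx": -0.0148, "ty": -0.0364, "tz": 0, "ax": 0, "ay": 0, "az": 0}, {"tx": -0.0148, "ty": -0.0364, "tz": 0, "ax": 0, "ay": 0, "az": 0}, {"tx": -0.0148, "ty": -0.0364, "tz": 0, "ax": 0, "ay": 0, "az": 0}, {"tx": -0.0148, "ty": -0.0364, "tz": 0, "ax": 0, "ay": 0, "az": 0}, {"tx": -0.0148, "ty": -0.0364, "tz": 0, "ax": 0, "ay": 0, "az": 0}, {"tx": -0.0148, "ty": -0.0364, "tz": 0, "ax": 0, "ay": 0, "az": 0}], jaw=0.0)

```text
time: 12.43
position: [505.6, 143.8, 328.4]
tcp_rot: [3.141, 0.004, -0.0]
contact_force: [0.9, -0.2, -0.5]
finger_gap: 0.092
```

Call:
carry_out(targets=[{"tx": 0, "ty": 0, "tz": 0, "ax": 0, "ay": 0, "az": -4.8}, {"tx": 0, "ty": 0, "tz": 0, "ax": 0, "ay": 0, "az": -4.8}, {"tx": 0, "ty": 0, "tz": 0, "ax": 0, "ay": 0, "az": -4.8}, {"tx": 0, "ty": 0, "tz": 0, "ax": 0, "ay": 0, "az": 0}, {"tx": 0, "ty": 0, "tz": 0, "ax": 0, "ay": 0, "az": 0}])

```text
time: 12.85
position: [506.8, 142.3, 328.9]
tcp_rot: [-3.141, 0.003, 0.249]
contact_force: [0.3, -0.9, -0.7]
finger_gap: 0.004
```

```bash
python3 - <<'E'
from h import *
print(ctrl.observe()['position'],ctrl.observe()['tcp_rot'])
for n,b in(("scene",(140,350,200,420)),("top",(140,290,200,435))):
    s=ctrl.grab_frame(n)[:,:,::-1]
    cv2.imwrite(f"pics/{n}4.png",cv2.resize(s[b[0]:b[1],b[2]:b[3]],None,fx=2.8,fy=2.8,interpolation=2))
E
```

```text
[506.82199124 142.29353253 328.93069798] [-3.14101130e+00  2.92223662e-03  2.48974575e-01]
```

View pics/scene4.png

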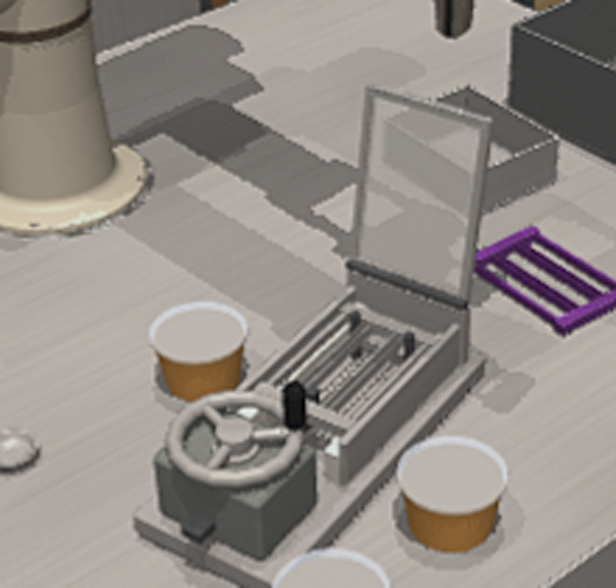

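View pics/top4.png

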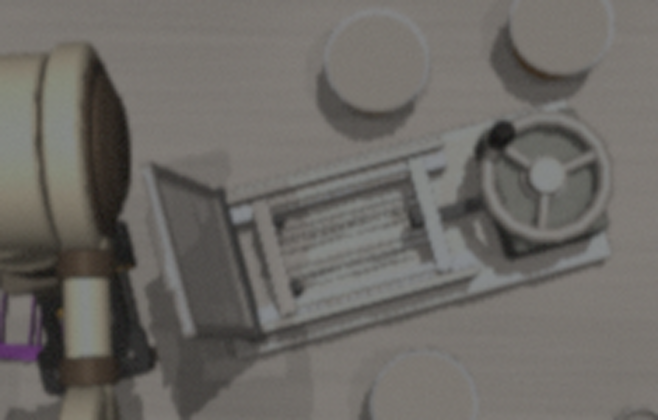

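The scene view shows the knob free at (293,405) and the guard still upright. In the top view the hook tooth at (417,215) is against the near bar, and the gripper is behind the guard's edge at (170,250). I'll lower it and push.

```bash
python3 - <<'E'
from h import *
k=onz("top",(200+498/2.8,140+134/2.8),148);w=onz("top",(200+546/2.8,140+176/2.8),116);print(k,w)
d=(k-w);print(np.degrees(np.arctan2(d[1],d[0])),np.hypot(d[0],d[1]))
E
```

```text
[ 623.51436359 -146.70426769  148.        ] [ 594.72555946 -190.16429382  116.        ]
56.478699909524025 52.130308980562866
```

Call:
carry_out(targets=[{"tx": 0, "ty": 0, "tz": 0.025, "ax": 0, "ay": 0, "az": 0}, {"tx": 0, "ty": 0, "tz": 0.03, "ax": 0, "ay": 0, "az": 0}, {"tx": 0, "ty": 0, "tz": 0.025, "ax": 0, "ay": 0, "az": 0}, {"tx": 0, "ty": 0, "tz": 0.014, "ax": 0, "ay": 0, "az": 0}, {"tx": 0, "ty": 0, "tz": 0, "ax": 0, "ay": 0, "az": 0}, {"tx": 0, "ty": 0, "tz": 0, "ax": 0, "ay": 0, "az": 0}, {"tx": 0, "ty": 0, "tz": 0, "ax": 0, "ay": 0, "az": 0}])

```text
time: 13.53
position: [508.2, 142.2, 238.0]
tcp_rot: [3.141, -0.002, 0.251]
contact_force: [1.3, -0.4, 1.0]
finger_gap: 0.004
```

Call:
carry_out(targets=[{"tx": 0, "ty": 0.007, "tz": 0, "ax": 0, "ay": 0, "az": 0}, {"tx": 0, "ty": 0.007, "tz": 0, "ax": 0, "ay": 0, "az": 0}, {"tx": 0, "ty": 0.007, "tz": 0, "ax": 0, "ay": 0, "az": 0}, {"tx": 0, "ty": 0.007, "tz": 0, "ax": 0, "ay": 0, "az": 0}, {"tx": 0, "ty": 0.007, "tz": 0, "ax": 0, "ay": 0, "az": 0}, {"tx": 0, "ty": 0.007, "tz": 0, "ax": 0, "ay": 0, "az": 0}, {"tx": 0, "ty": 0.007, "tz": 0, "ax": 0, "ay": 0, "az": 0}, {"tx": 0, "ty": 0.007, "tz": 0, "ax": 0, "ay": 0, "az": 0}, {"tx": 0, "ty": 0, "tz": 0, "ax": 0, "ay": 0, "az": 0}, {"tx": 0, "ty": 0, "tz": 0, "ax": 0, "ay": 0, "az": 0}])

```text
time: 14.37
position: [521.3, 87.3, 236.4]
tcp_rot: [3.141, 0.001, 0.25]
contact_force: [-0.5, 0.9, 0.2]
finger_gap: 0.006
```

```bash
python3 - <<'E'
from h import *
for n,b in(("scene",(140,350,200,420)),):
    s=ctrl.grab_frame(n)[:,:,::-1]
    cv2.imwrite(f"pics/{n}5.png",cv2.resize(s[b[0]:b[1],b[2]:b[3]],None,fx=2.8,fy=2.8,interpolation=2))
E
```

```text
(no output)
```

View pics/scene5.png

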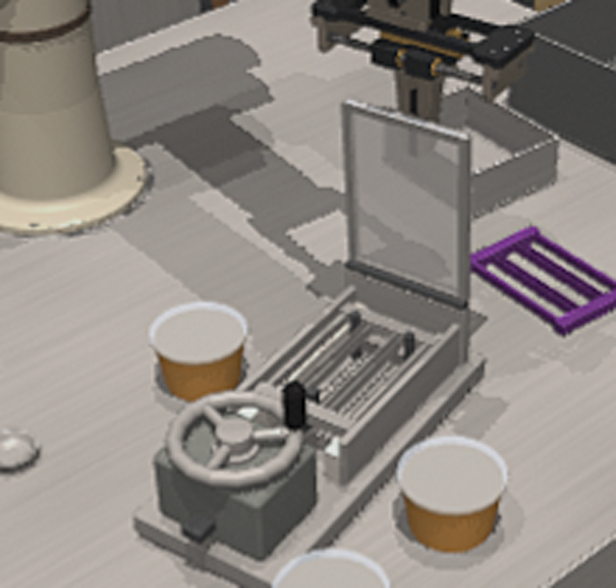

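The fingers touch the guard centrally at (415,130) and have pushed it to about vertical. I'll follow the arc down.

Call:
carry_out(targets=[{"tx": 0, "ty": 0.0075, "tz": 0, "ax": 0, "ay": 0, "az": 0}, {"tx": 0, "ty": 0.0075, "tz": 0, "ax": 0, "ay": 0, "az": 0}, {"tx": 0, "ty": 0.0075, "tz": 0, "ax": 0, "ay": 0, "az": 0}, {"tx": 0, "ty": 0.0075, "tz": 0, "ax": 0, "ay": 0, "az": 0}, {"tx": 0, "ty": 0.0075, "tz": 0.001, "ax": 0, "ay": 0, "az": 0}, {"tx": 0, "ty": 0.0075, "tz": 0.002, "ax": 0, "ay": 0, "az": 0}, {"tx": 0, "ty": 0.0075, "tz": 0.003, "ax": 0, "ay": 0, "az": 0}, {"tx": 0, "ty": 0.007, "tz": 0.004, "ax": 0, "ay": 0, "az": 0}, {"tx": 0, "ty": 0.007, "tz": 0.004, "ax": 0, "ay": 0, "az": 0}, {"tx": 0, "ty": 0.007, "tz": 0.005, "ax": 0, "ay": 0, "az": 0}])

```text
time: 15.25
position: [540.2, 15.9, 217.8]
tcp_rot: [3.141, -0.001, 0.251]
contact_force: [0.4, 0.7, 1.9]
finger_gap: 0.005
```

Call:
carry_out(targets=[{"tx": 0, "ty": 0.0065, "tz": 0.005, "ax": 0, "ay": 0, "az": 0}, {"tx": 0, "ty": 0.006, "tz": 0.006, "ax": 0, "ay": 0, "az": 0}, {"tx": 0, "ty": 0.006, "tz": 0.006, "ax": 0, "ay": 0, "az": 0}, {"tx": 0, "ty": 0.006, "tz": 0.007, "ax": 0, "ay": 0, "az": 0}, {"tx": 0, "ty": 0.005, "tz": 0.007, "ax": 0, "ay": 0, "az": 0}])

```text
time: 15.67
position: [547.1, -12.4, 185.9]
tcp_rot: [3.141, 0.0, 0.251]
contact_force: [0.3, 0.5, 1.3]
finger_gap: 0.002
```

```bash
python3 - <<'E'
from h import *
u=np.array([-.249,.969]);o=ctrl.observe();print((o['position'][:2]-[526.5,69.5])@u,o['position'][2]-100)
for n,b in(("scene",(140,350,200,420)),):
    s=ctrl.grab_frame(n)[:,:,::-1]
    cv2.imwrite(f"pics/{n}6.png",cv2.resize(s[b[0]:b[1],b[2]:b[3]],None,fx=2.8,fy=2.8,interpolation=2))
E
```

```text
-84.49400535206019 85.90578526831615
```

View pics/scene6.png

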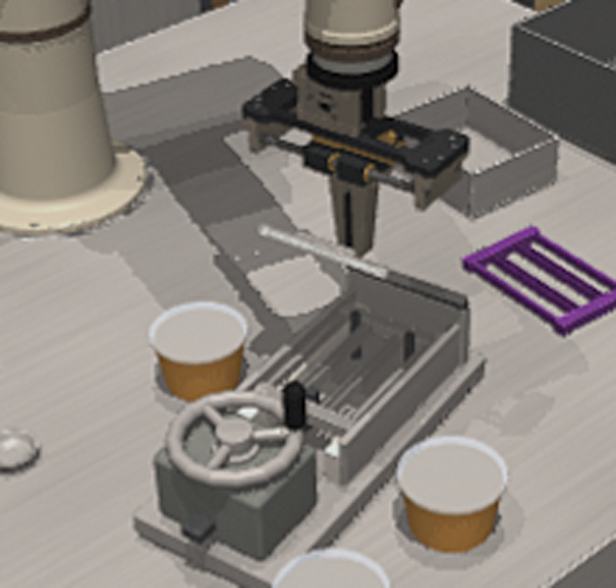

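The guard is at roughly 40–45°, with the fingertip on the panel near (360,250). I'll continue down.

Call:
carry_out(targets=[{"tx": 0, "ty": 0.005, "tz": 0.007, "ax": 0, "ay": 0, "az": 0}, {"tx": 0, "ty": 0.005, "tz": 0.007, "ax": 0, "ay": 0, "az": 0}, {"tx": 0, "ty": 0.005, "tz": 0.007, "ax": 0, "ay": 0, "az": 0}, {"tx": 0, "ty": 0.004, "tz": 0.007, "ax": 0, "ay": 0, "az": 0}, {"tx": 0, "ty": 0.004, "tz": 0.008, "ax": 0, "ay": 0, "az": 0}, {"tx": 0, "ty": 0.003, "tz": 0.008, "ax": 0, "ay": 0, "az": 0}, {"tx": 0, "ty": 0.003, "tz": 0.008, "ax": 0, "ay": 0, "az": 0}, {"tx": 0, "ty": 0.002, "tz": 0.008, "ax": 0, "ay": 0, "az": 0}, {"tx": 0, "ty": 0, "tz": 0.004, "ax": 0, "ay": 0, "az": 0}, {"tx": 0, "ty": 0, "tz": 0, "ax": 0, "ay": 0, "az": 0}])

```text
time: 16.55
position: [553.9, -41.7, 121.3]
tcp_rot: [-3.141, 0.002, 0.251]
contact_force: [0.2, -0.6, 0.9]
finger_gap: 0.002
```

Call:
carry_out(targets=[{"tx": 0, "ty": 0, "tz": 0.003, "ax": 0, "ay": 0, "az": 0}, {"tx": 0, "ty": 0, "tz": 0.003, "ax": 0, "ay": 0, "az": 0}, {"tx": 0, "ty": 0, "tz": 0, "ax": 0, "ay": 0, "az": 0}, {"tx": 0, "ty": 0, "tz": 0, "ax": 0, "ay": 0, "az": 0}])

```text
time: 16.88
position: [554.7, -41.6, 116.7]
tcp_rot: [3.142, -0.0, 0.251]
contact_force: [-0.5, 0.8, -0.1]
finger_gap: 0.004
```

Call:
carry_out(targets=[{"tx": 0, "ty": 0, "tz": 0.003, "ax": 0, "ay": 0, "az": 0}, {"tx": 0, "ty": 0, "tz": 0.003, "ax": 0, "ay": 0, "az": 0}, {"tx": 0, "ty": 0, "tz": 0.002, "ax": 0, "ay": 0, "az": 0}, {"tx": 0, "ty": 0, "tz": 0, "ax": 0, "ay": 0, "az": 0}, {"tx": 0, "ty": 0, "tz": 0, "ax": 0, "ay": 0, "az": 0}])

```text
time: 17.3
position: [554.4, -41.6, 108.4]
tcp_rot: [-3.141, 0.001, 0.251]
contact_force: [-0.0, -0.5, -0.6]
finger_gap: 0.005
```

Call:
carry_out(targets=[{"tx": 0, "ty": 0, "tz": 0.002, "ax": 0, "ay": 0, "az": 0}, {"tx": 0, "ty": 0, "tz": 0, "ax": 0, "ay": 0, "az": 0}, {"tx": 0, "ty": 0, "tz": 0, "ax": 0, "ay": 0, "az": 0}])

```text
time: 17.55
position: [554.6, -41.7, 106.6]
tcp_rot: [-3.141, 0.0, 0.251]
contact_force: [-0.1, 0.9, -1.0]
finger_gap: 0.004
```

```bash
python3 - <<'E'
from h import *
for n,b in(("scene",(140,350,200,420)),):
    s=ctrl.grab_frame(n)[:,:,::-1]
    cv2.imwrite(f"pics/{n}7.png",cv2.resize(s[b[0]:b[1],b[2]:b[3]],None,fx=2.8,fy=2.8,interpolation=2))
E
```

```text
(no output)
```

View pics/scene7.png

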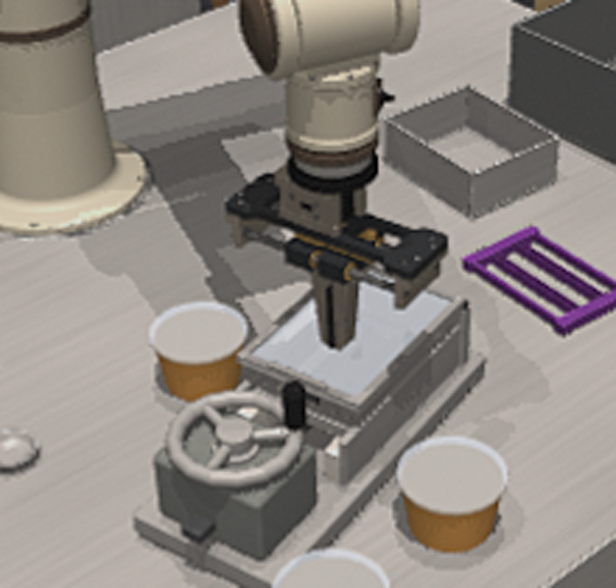

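The guard lies nearly level with its lip at about (330,395), and the fingertip is on the panel at (335,345). No stop force has shown yet, so I'll press down a little more.

Call:
carry_out(targets=[{"tx": 0, "ty": 0, "tz": 0.0015, "ax": 0, "ay": 0, "az": 0}, {"tx": 0, "ty": 0, "tz": 0, "ax": 0, "ay": 0, "az": 0}, {"tx": 0, "ty": 0, "tz": 0, "ax": 0, "ay": 0, "az": 0}, {"tx": 0, "ty": 0, "tz": 0, "ax": 0, "ay": 0, "az": 0}])

```text
time: 17.93
position: [554.8, -41.7, 106.3]
tcp_rot: [3.141, -0.0, 0.251]
contact_force: [-2.9, 0.8, 7.1]
finger_gap: 0.007
```

Call:
carry_out(targets=[{"tx": 0, "ty": 0, "tz": 0.0015, "ax": 0, "ay": 0, "az": 0}, {"tx": 0, "ty": 0, "tz": 0, "ax": 0, "ay": 0, "az": 0}, {"tx": 0, "ty": 0, "tz": 0, "ax": 0, "ay": 0, "az": 0}, {"tx": 0, "ty": 0, "tz": 0, "ax": 0, "ay": 0, "az": 0}])

```text
time: 18.27
position: [554.9, -41.7, 106.3]
tcp_rot: [3.141, 0.0, 0.252]
contact_force: [-7.9, 1.2, 15.3]
finger_gap: 0.004
```

The tip met a hard stop at z = 106.3 mm, which matches the shut panel's top at 106 mm. I'll retract.

Call:
carry_out(targets=[{"tx": 0, "ty": 0, "tz": -0.005, "ax": 0, "ay": 0, "az": 0}, {"tx": 0, "ty": 0, "tz": -0.02, "ax": 0, "ay": 0, "az": 0}, {"tx": 0, "ty": 0, "tz": -0.035, "ax": 0, "ay": 0, "az": 0}, {"tx": 0, "ty": 0, "tz": -0.035, "ax": 0, "ay": 0, "az": 0}, {"tx": 0, "ty": 0, "tz": -0.035, "ax": 0, "ay": 0, "az": 0}, {"tx": 0, "ty": 0, "tz": -0.035, "ax": 0, "ay": 0, "az": 0}, {"tx": 0, "ty": 0, "tz": -0.03, "ax": 0, "ay": 0, "az": 0}])

```text
time: 18.85
position: [554.9, -41.7, 301.4]
tcp_rot: [3.141, -0.002, 0.251]
contact_force: [0.2, -0.8, -0.4]
finger_gap: 0.003
```

Call:
carry_out(targets=[{"tx": 0, "ty": -0.035, "tz": 0, "ax": 0, "ay": 0, "az": 0}, {"tx": 0, "ty": -0.035, "tz": 0, "ax": 0, "ay": 0, "az": 0}, {"tx": 0, "ty": -0.035, "tz": 0, "ax": 0, "ay": 0, "az": 0}, {"tx": 0, "ty": -0.035, "tz": 0, "ax": 0, "ay": 0, "az": 0}, {"tx": 0, "ty": -0.035, "tz": 0, "ax": 0, "ay": 0, "az": 0}, {"tx": 0, "ty": -0.03, "tz": 0, "ax": 0, "ay": 0, "az": 0}, {"tx": 0, "ty": 0, "tz": 0, "ax": 0, "ay": 0, "az": 0}, {"tx": 0, "ty": 0, "tz": 0, "ax": 0, "ay": 0, "az": 0}, {"tx": 0, "ty": 0, "tz": 0, "ax": 0, "ay": 0, "az": 0}, {"tx": 0, "ty": 0, "tz": 0, "ax": 0, "ay": 0, "az": 0}])

```text
time: 19.68
position: [504.1, 155.8, 298.6]
tcp_rot: [3.141, 0.0, 0.25]
contact_force: [-0.6, 0.3, 0.1]
finger_gap: 0.003
```

```bash
python3 - <<'E'
from h import *
o=ctrl.observe();print(o['time'],o['position'],o['contact_force'])
for n,b in(("scene",(140,350,200,420)),("top",(140,290,200,435))):
    s=ctrl.grab_frame(n)[:,:,::-1]
    cv2.imwrite(f"pics/{n}8.png",cv2.resize(s[b[0]:b[1],b[2]:b[3]],None,fx=2.8,fy=2.8,interpolation=2))
E
```

```text
19.6833 [504.07564163 155.75562792 298.59029217] [-0.60126568  0.26285885  0.14075597]
```

View pics/scene8.png

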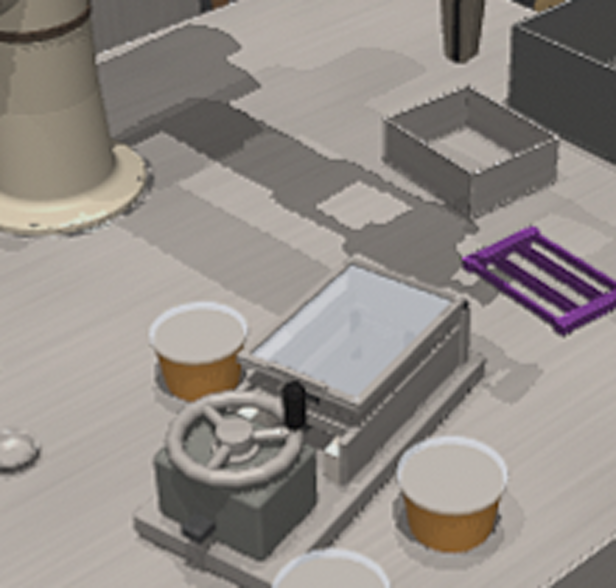

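View pics/top8.png

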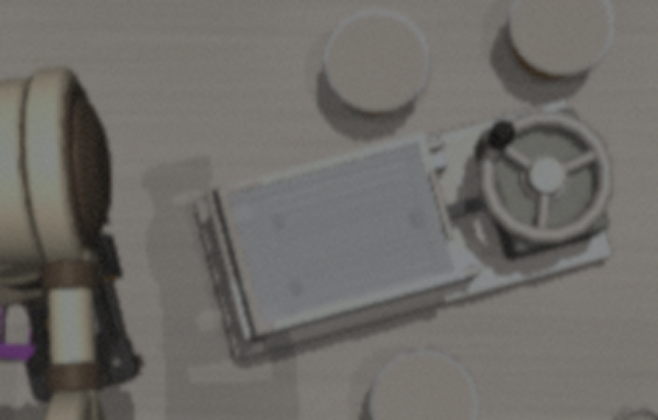

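The guard is shut, level over the bed at scene (350,340). The knob is where I released it, at top (497,135), the cups look unmoved, and the arm is clear. I'm handing in.

```bash
python3 -c "
from bench import ctrl
print(ctrl.sign_off())"
```

```text
the job is handed in; nothing more can be done
None
```

The blades are tensioned, the guard is shut, and I handed the job in at about 20 s of the 72 s allowed. The sign-off gave no verdict.

- **Winding:** I turned the wheel about 4.9 rad clockwise by its knob. The push rose from about 8.5 N slack to 17.4 N while moving, or 14.2 N with the hand stopped. That is a little above the 16 N aim and puts the hook tension at about 44 N. The wheel is only said to hold 40 N when left alone, so it may ease back slightly, which would still be well above 25 N.
- **Wheel after release:** The last pictures show the knob where I let it go, within about 3° of measuring error. The hook tooth was against the cassette's near bar in the last picture before the guard covered it.
- **Guard:** I pushed it over and pressed it down until the fingertip met a hard stop at 106.3 mm. That matches the 106 mm expected for the top of the shut panel.
- **Bystanders and arm:** The fruit cups look unmoved in the final close-up pictures, and the arm is clear with no contact force. I did not measure the pan, jar or serving spoon afterwards. I passed over the table with the fingertips about 300 mm or more up and came down only at the slicer.

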